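# Collar on the spindle flat

### The arm

A 6-joint arm with a two-finger parallel gripper is mounted at the origin on a cart in front of the work surface, level with it; the furniture and walls round the work are solid. World frame = base frame: x ahead of the robot, y to its left, z up, the work surface at z = 0. Lengths are in m, angles in degrees, forces in N, time in s.
With the tool pointing down it reaches from about 0.325 to 0.775 m from the base axis. Payload 5.5 kg.
Tool frame: the origin (TCP) lies at the centre of the arm's flange, where the gripper is bolted on; the fingertips stand 182 mm ahead of it and the grasp point (between the pads) lies 163 mm ahead of it; z points along the fingers, y is the direction in which the jaws open and shut (so a half turn about z gives the same grasp; the last joint's range is limited). The gripper opens to 88 mm and grips with 3 to 60 N. Pads are 20 mm wide; open, the fingers measure 115 mm over their backs; the gripper's body (75 mm by 178 mm) begins 61 mm behind the grasp point.
Start: joints at [-68.91, 5.22, 70.514, -0, 104.267, -3.249], TCP at [0.247, -0.547, 0.405] pointing down, gripper open.
Joint ranges: [-164.24, 164.24], [-49.07, 125.15], [9.68, 141.18], [-86.29, 266.29], [3.28, 154.24], [-151.56, 151.56]. Speed limits (degrees/s): [147.25, 147.25, 172.46, 180, 180, 180].

### API

Orientations are given as [roll, pitch, yaw] about the fixed x, y, z axes, in that order (R = Rz(yaw) Ry(pitch) Rx(roll)).
In Python, from station import r gives the robot as it stands. The module is installed in compiled form; this text tells all that it offers. Calls block until the motion is done:
- r.reach(position, orientation): joint-space move of the TCP to a pose.
- r.servo_line(position, rotation=None, speed=0.15): straight line of the TCP; rotation=None keeps the orientation; speed is the mean speed in m/s.
- r.move_joints(angles): joint-space move.
- r.let_go() and r.grab(squeeze=None): open the fingers fully, or close them until they stop; squeeze is the grip in N (None keeps the last).
- r.wait(seconds).
- r.inverse_kinematics(position, orientation): joint angles nearest the present ones, or None.
- r.sense(): the state.
- r.snapshot(name): name is "scene" or "top" or "wrist"; returns a dict with "frame" (420x560x3 uint8, red, green, blue), "fx", "fy", "cx", "cy" (pixels), "R" (3x3) and "t" (3): a world point X has camera coordinates R X + t. Camera axes: x right, y down, z forward; pixel columns grow to the right and rows downward; lengths in m; the calibration is good to about 2 mm. A picture is of the moment at which its call begins. There is no depth.
A pose or a line that the arm cannot do raises r.IKError and nothing moves.
- r.hand_in(): hands the job in, once; it reports no verdict.
The state is a dict: "clock": time; "joints": joint angles; "joint_vel": joint speeds; "joint_torque": joint torques, N m; "tcp_pos": TCP position; "orientation": TCP orientation; "contact_force": force on the tool from outside, world axes, zero at the start; "torque": the same for the moment, N m; "opening": finger opening in m.
Only numpy, scipy, OpenCV 4.12 (cv2) and the standard library are available. Lean on these libraries where they do the work, as an engineer would, in place of code of your own. Each camera call takes 0.05 s, during which the arm holds its last target.

### The job

Push the shaft collar out of its nest by pressing the nest's black ejector button all the way in. Then feel for the flat on the upright shaft: grip the shaft with one finger lying on the flat and turn it until the flat faces the key slot in the green housing. Slide the collar over the shaft with its set screw on the flat, press it down until the sprung brass ring is flush with the boss, and finish holding it pressed there, ready for the screw to be tightened through the slot; leave the hex key and the calipers where they lie.

Things in the scene. Friction and masses are not known exactly. Their poses are not given: they have to be found in the camera images.
- housing: Green cast round housing fixed to the table: flange 156 mm across and 12 mm thick; origin at the centre of its underside on the shaft's axis, z up, x axis pointing out through the key slot. A central boss (49 mm across) has its top face 44 mm above the table. Two curved walls, inside radius 63 mm, outside 71 mm, 64 mm high, stand in front (x side, 46 degrees either way, split by the key slot) and behind; the two sides (+-y) are open above the flange.
- key_slot (a point): The key slot: a 15 mm wide notch in the middle of the housing's front wall, open at the top, where the hex key comes in; the point is 67 mm from the shaft's axis and 54 mm above the table, the height of the collar's screw when the collar is home. Axes as the housing's.
- boss_face (a point): Centre of the boss's top face, 44 mm above the table, on the shaft's axis.
- thrust_ring (a joint): Brass sprung ring (34 mm across) round the foot of the shaft: 0 = up, standing 8 mm proud of the boss face; 0.008 m = pushed flush with the boss. It takes about 3 N to start it and 7 N to push it flush, and it springs back (lifting the collar) when let go.
- shaft (a joint): Angle of the upright shaft in its bearing, rad: 0 = its flat faces the key slot; positive = the flat is turned counter-clockwise from the slot as seen from above. Turns freely from -3 to 3 with light friction (0.02 N m) and stays where it is left.
- shaft_top (a point): Centre of the shaft's top end, 80 mm above the table. The shaft is 20 mm in diameter with a milled flat (15 mm wide) down its whole exposed length; the point's x axis is the flat's outward direction, z up. Across the flat it measures 16.5 mm, elsewhere 20 mm. From the ring's top (52 mm) to the top the shaft is bare.
- shaft_flat (a point): Middle of the bare flat, on its surface, 6.5 mm from the shaft's axis and 66 mm above the table; x axis = the flat's outward direction.
- nest: Fixed aluminium and grey nest, 78 mm wide and about 38 mm high: a tunnel, roofed by two cover plates, in which the collar is kept between two light spring plungers. Origin under the collar's starting place at the table's height; x axis = the way the collar is pushed out. The floor is 8 mm above the table and runs on as an open apron to x = 78 mm; the tunnel's side walls end at x = 22 mm (top of the screws on the cover 40 mm above the table).
- ejector (a joint): Travel of the ejector slide, m: 0 = out, 0.049 = pressed all the way in; it moves along the nest's x axis, starts at 1.3 N, needs about 4 N at the end (a little more for the plungers) and springs back. Fully pressed, it leaves the collar standing on the apron with its centre about 50 mm along the nest's x from where it started.
- ejector_button (a point): Centre of the outer face of the black round ejector button (27 mm across, on a rod behind the nest), 20 mm above the table and 96 mm behind the nest's origin (its x = -96 mm) when out; press it along the nest's x axis. Around and under it is bare table.
- collar: Steel shaft collar, 40 mm outside diameter, 20 mm high, round bore 22.4 mm, about 130 g; origin at the centre of its underside, z along the bore (up), x axis pointing out of the set screw.
- collar_center (a point): Centre of the collar (10 mm above its underside), axes as the collar's: x points out through the set screw. The collar can be gripped from above across any two opposite sides; gripping across its y leaves the screw clear.
- collar_screw (a point): Outer end of the collar's started set screw (6 mm thick), 3.5 mm proud of the rim, at half height. Its inner end stands 2.2 mm into the bore, so the collar passes down the shaft only with the screw over the flat (about 25 degrees either way).
- hex_key: Small black L-shaped hex key (90 by 28 mm, 5 mm thick) lying loose on the table; leave it.
- calipers: Steel calipers (71 by 186 mm, 10 mm thick) lying loose on the table; leave them.

How it is judged:
By the outcome, as a careful person would: the job done as asked, in the order asked, and still so for the second after the job is handed in, while the arm keeps its last pose, push and grip.
It also fails if it takes over 64 s, if anything falls off the work surface, if the arm or the gripper's body presses on something with over 40 N, if the wrist force passes 120 N, or if a joint passes its speed limit or range.

## Working session

There is one attempt and no reset: what is moved stays moved. The work goes in short steps, each a Python script; the robot and the scene stay as the last script left them, time stands still between calls to the robot, and variables do not carry over. Pictures are saved under pics/ and viewed, and the job is handed in when it is done.

```bash
mkdir -p pics; ls; python3 - <<'E'
from station import r
import cv2
print(r.sense())
for n in ("scene","top","wrist"):
    s=r.snapshot(n); cv2.imwrite(f"pics/{n}0.png",s["frame"][:,:,::-1]); print(n,s["fx"],s["cx"],s["cy"],s["R"],s["t"])
E
```

```text
pics
{'clock': 0.0, 'joints': array([-6.89083496e+01,  5.26201390e+00,  7.05816749e+01, -1.94206820e-03,
        1.04267041e+02, -3.24981339e+00]), 'joint_vel': array([-0.02621419,  0.08402489,  0.01430876, -0.04424477,  0.02420184,
        0.04979842]), 'joint_torque': array([-6.66548585e-04, -4.46464491e+01, -4.06443429e+01,  6.98187738e-02,
        2.95448676e-02, -1.92350626e-04]), 'tcp_pos': array([ 0.2473047 , -0.54671761,  0.40352   ]), 'orientation': array([-1.79889342e+02, -4.39715271e-03,  2.43409827e+01]), 'contact_force': array([ 0.80316142, -0.24310539,  0.08808758]), 'torque': array([-0.03951812, -0.01371379, -0.02776198]), 'opening': 0.08784629969850433}
scene 412.862919321952 281.7749611815288 207.34361360592777 [[-0.89220032 -0.45160222 -0.00583285]
 [-0.34856209  0.69672853 -0.626956  ]
 [ 0.28719864 -0.55733723 -0.77903283]] [0.47140318 0.23353493 0.75163185]
top 435.72370536750856 283.34225463716353 208.7931783938457 [[ 0.00774675 -0.99996779  0.00209736]
 [-0.99734037 -0.00787837 -0.07245764]
 [ 0.07247183 -0.00153047 -0.99736929]] [-0.01563469  0.53759184  0.89985301]
wrist 341.3034387396879 279.52117813751534 212.58969891106784 [[ 0.41213252 -0.9111226  -0.00154591]
 [-0.87200739 -0.39493003  0.28919438]
 [-0.26410206 -0.11783836 -0.95726915]] [-0.59944623 -0.03485797  0.39196987]
```

View pics/scene0.png

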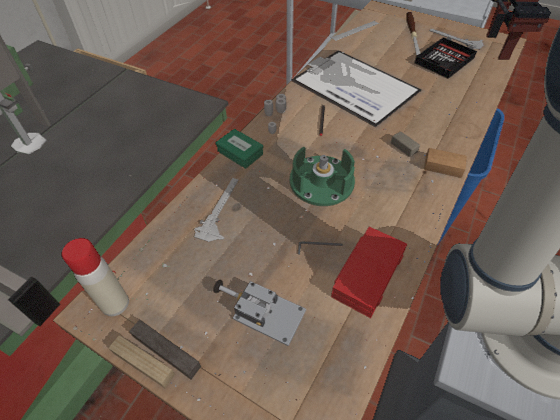

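View pics/top0.png

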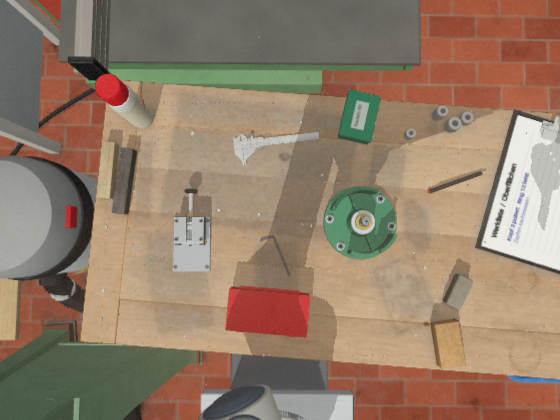

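View pics/wrist0.png

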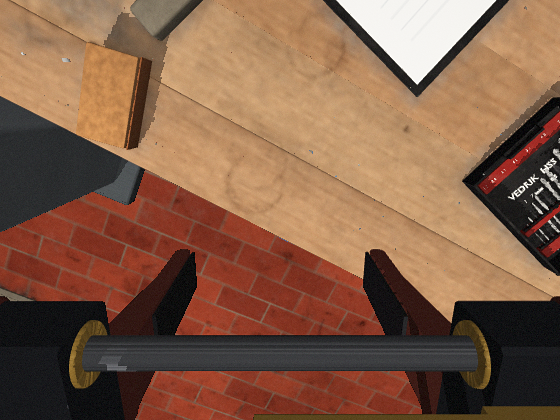

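```bash
cat > h.py <<'E'
import numpy as np, cv2
from station import r
def ray(s,u,v):
    d=np.array([(u-s["cx"])/s["fx"],(v-s["cy"])/s["fy"],1.0]); R=np.array(s["R"]); t=np.array(s["t"])
    return -R.T@t, R.T@d
def onz(s,u,v,z):
    c,d=ray(s,u,v); return c+d*(z-c[2])/d[2]
def proj(s,X):
    p=np.array(s["R"])@np.array(X)+np.array(s["t"]); return np.array([s["fx"]*p[0]/p[2]+s["cx"],s["fy"]*p[1]/p[2]+s["cy"]])
def save(s,name,crop=None,k=1):
    f=s["frame"][:,:,::-1]
    if crop: x0,y0,x1,y1=crop; f=f[y0:y1,x0:x1]
    if k!=1: f=cv2.resize(f,None,fx=k,fy=k,interpolation=cv2.INTER_CUBIC)
    cv2.imwrite("pics/"+name,f)
def R_of(rpy):
    a,b,c=np.radians(rpy); from scipy.spatial.transform import Rotation as Ro
    return Ro.from_euler("xyz",[a,b,c]).as_matrix()
def st(tag=""):
    s=r.sense(); print(tag,"t%.2f"%s["clock"],"tcp",np.round(s["tcp_pos"],4),"rpy",np.round(s["orientation"],2),"F",np.round(s["contact_force"],1),"M",np.round(s["torque"],2),"op %.4f"%s["opening"],"j",np.round(s["joints"],1)); return s
E
python3 - <<'E'
from h import *
s=r.snapshot("top"); np.save("top0.npy",s,allow_pickle=True)
save(s,"a.png",(320,180,405,265),9)
save(s,"b.png",(165,180,220,280),6)
s=r.snapshot("scene"); save(s,"c.png",(200,130,370,350),3); 
E
```

```text
(no output)
```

View pics/a.png

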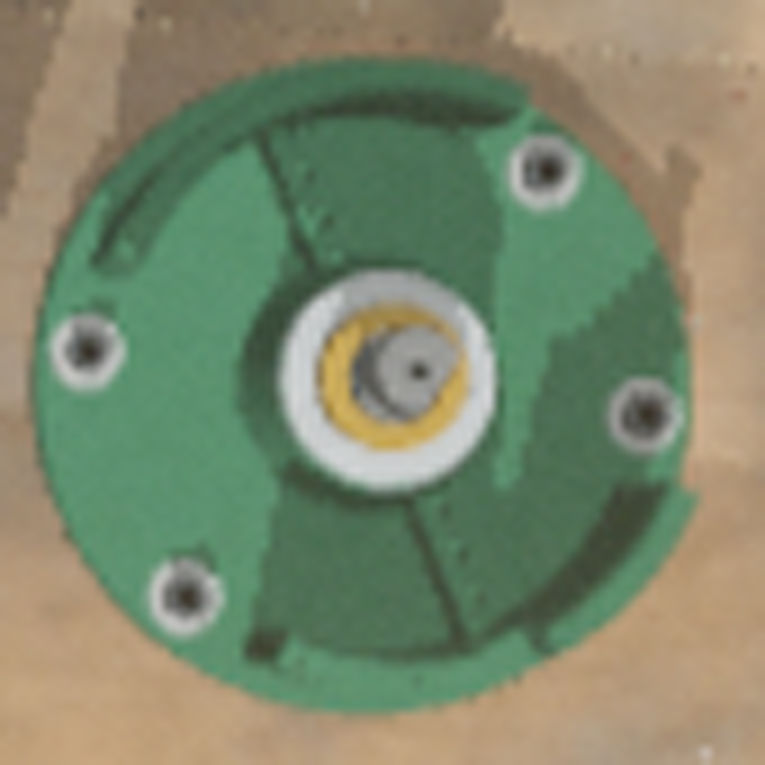

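View pics/b.png

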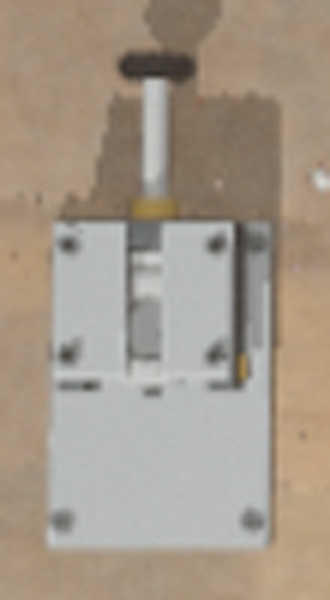

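View pics/c.png

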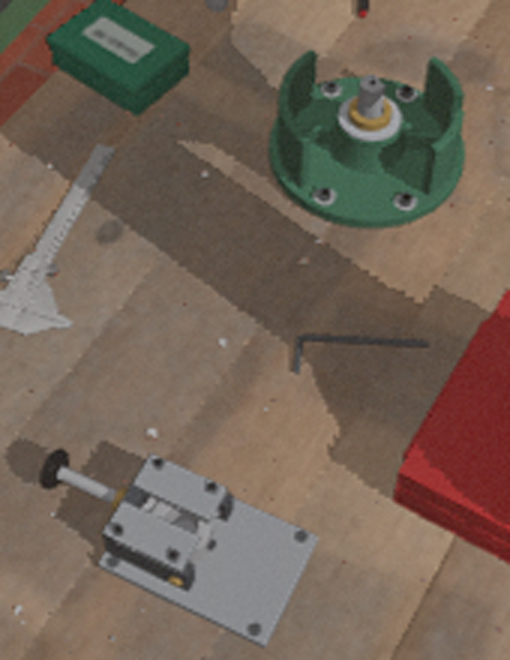

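```bash
python3 - <<'E'
from h import *
s=np.load("top0.npy",allow_pickle=True).item()
b=lambda u,v,z: np.round(onz(s,165+u/6-.4,180+v/6-.4,z)[:2],4)
print("button",b(157,67,20),"rod",b(157,85,20),b(155,195,20))
print("apron corners z8",b(48,548,8),b(268,548,8),b(275,222,8))
print("cover screws z39",b(69,243,38),b(217,243,38),b(69,352,38),b(217,352,38))
print("apron screws z8",b(62,520,8),b(253,520,8))
a=lambda u,v,z: np.round(onz(s,320+u/9-.4,180+v/9-.4,z)[:2],4)
print("shaft top",a(405,370,80))
f=s["frame"]; hsv=cv2.cvtColor(f,cv2.COLOR_RGB2HSV)
m=cv2.inRange(hsv,(60,60,40),(90,255,255)); m[:, :315]=0; m[:,410:]=0; m[:175]=0;m[270:]=0
c=max(cv2.findContours(m,0,1)[0],key=cv2.contourArea); print("ellipse",cv2.fitEllipse(c)); e=cv2.fitEllipse(c)[0]; print(onz(s,*e,12))
print("slot dark",a(535,640,64),a(535,625,12))
print("boss", a(388,380,44))
print("ring",a(393,376,52))
E
```

```text
button [-1.6768 -4.0582] rod [-1.5442 -4.0552] [-0.7367 -4.0511]
apron corners z8 [ 0.9736 -1.772 ] [ 0.9691 -1.1826] [ 0.0942 -1.1813]
cover screws z39 [-1.1855 -9.0698] [-1.2019 -6.972 ] [ 0.3564 -9.0304] [ 0.3402 -6.9389]
apron screws z8 [ 0.8988 -1.7364] [ 0.8949 -1.2243]
shaft top [-3.2201 14.8875]
ellipse ((359.3278503417969, 222.38616943359375), (67.70442962646484, 73.13472747802734), 139.79348754882812)
[-1.79558118e-03  1.94036553e+00  1.20000000e+01]
slot dark [ 1.8389 13.931 ] [0.669  2.4361]
boss [-1.4279  7.9167]
ring [-1.8334  9.4547]
```

```bash
python3 - <<'E'
from h import *
s=np.load("top0.npy",allow_pickle=True).item()
b=lambda u,v,z: np.round(onz(s,165+u/6-.4,180+v/6-.4,z/1000)[:2],4)
print("button",b(157,67,20),"rod",b(157,85,20),b(155,195,20))
print("apron corners z8",b(48,548,8),b(268,548,8),b(275,222,8))
print("cover screws z39",b(69,243,38),b(217,243,38),b(69,352,38),b(217,352,38))
print("apron screws z8",b(62,520,8),b(253,520,8))
a=lambda u,v,z: np.round(onz(s,320+u/9-.4,180+v/9-.4,z/1000)[:2],4)
print("shaft top",a(405,370,80))
print("slot dark",a(535,640,64),a(535,625,12))
print("boss", a(388,380,44))
print("ring",a(393,376,52))
print(onz(s,359.33,222.39,.012), -s["R"].T@s["t"])
E
```

```text
button [0.5743 0.1846] rod [0.568  0.1844] [0.5291 0.1843]
apron corners z8 [0.405  0.2216] [0.4056 0.1441] [0.5206 0.1439]
cover screws z39 [0.5112 0.2096] [0.5116 0.1587] [0.4738 0.2086] [0.4742 0.1579]
apron screws z8 [0.4148 0.2169] [0.4154 0.1496]
shaft top [ 0.5111 -0.1714]
slot dark [ 0.4521 -0.2029] [ 0.4545 -0.2144]
boss [ 0.5104 -0.1743]
ring [ 0.511 -0.174]
[ 0.51057376 -0.173001    0.012     ] [ 0.47106917 -0.01002164  0.93647119]
```

```bash
cat >> h.py <<'E'
def cam_in_tool(s,q):
    Rt=R_of(q["orientation"]); c=-np.array(s["R"]).T@np.array(s["t"])
    return Rt.T@(c-np.array(q["tcp_pos"])), Rt.T@np.array(s["R"]).T
E
python3 - <<'E'
from h import *
q=r.sense(); s=r.snapshot("wrist"); p,Rc=cam_in_tool(s,q); print(p,Rc)
np.savez("cam.npz",p=p,Rc=Rc)
for yaw in (0,90,180,-90,24):
    # place so that optical axis hits shaft top, flange z=0.36
    Rt=R_of([180,0,yaw]); T=np.array([0,0,.36]); c=T+Rt@p; d=Rt@Rc[:,2]
    hit=c+d*(0.08-c[2])/d[2]; off=hit[:2]-T[:2]; T[:2]=np.array([.511,-.173])-off
    print(yaw,T,r.inverse_kinematics(T,[180,0,yaw]))
E
```

```text
[7.99809884e-02 2.77221869e-05 1.92320957e-02] [[-1.25393416e-05 -9.57233947e-01 -2.89315003e-01]
 [ 9.99999964e-01 -8.98830452e-05  2.54047527e-04]
 [-2.69187430e-04 -2.89314989e-01  9.57233913e-01]]
0 [ 0.50983367 -0.17290307  0.36      ] [-2.23546061e+01 -4.55065978e+00  8.48373232e+01 -2.54444375e-14
  9.97133366e+01  6.76453939e+01]
90 [ 0.51090307 -0.17416633  0.36      ] [-22.43560415  -4.33130105  84.62912942   0.          99.70217164
 -22.43560415]
180 [ 0.51216633 -0.17309693  0.36      ] [ -22.27943      -4.19956042   84.50382958    0.           99.69573084
 -112.27943   ]
-90 [ 0.51109693 -0.17183367  0.36      ] None
24 [ 0.50989508 -0.17338584  0.36      ] [-2.23997099e+01 -4.51767231e+00  8.48060499e+01 -2.54444375e-14
  9.97116224e+01  4.36002901e+01]
```

```bash
python3 - <<'E'
from h import *
r.reach([.511,-.176,.36],[180,0,90]); st()
s=r.snapshot("wrist"); save(s,"w1.png"); np.save("w1.npy",s,allow_pickle=True)
E
```

```text
t1.98 tcp [ 0.5108 -0.1768  0.3601] rpy [1.80e+02 2.00e-02 8.99e+01] F [-0.7  0.2 -0. ] M [-0.02 -0.08  0.01] op 0.0880 j [-22.7  -4.2  84.5  -0.   99.7 -22.6]
```

View pics/w1.png

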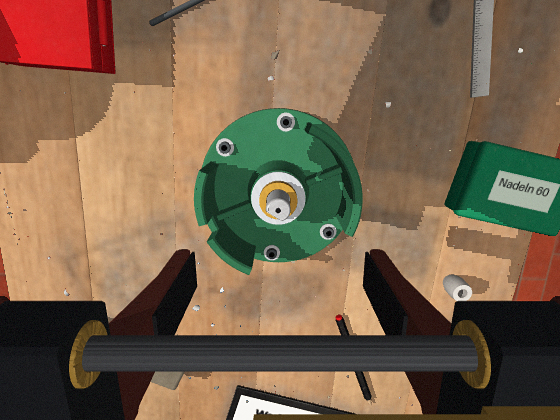

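```bash
python3 - <<'E'
from h import *
s=np.load("w1.npy",allow_pickle=True).item(); save(s,"w1z.png",(185,105,370,280),4); save(s,"w1s.png",(240,160,315,230),10)
E
```

```text
(no output)
```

View pics/w1z.png

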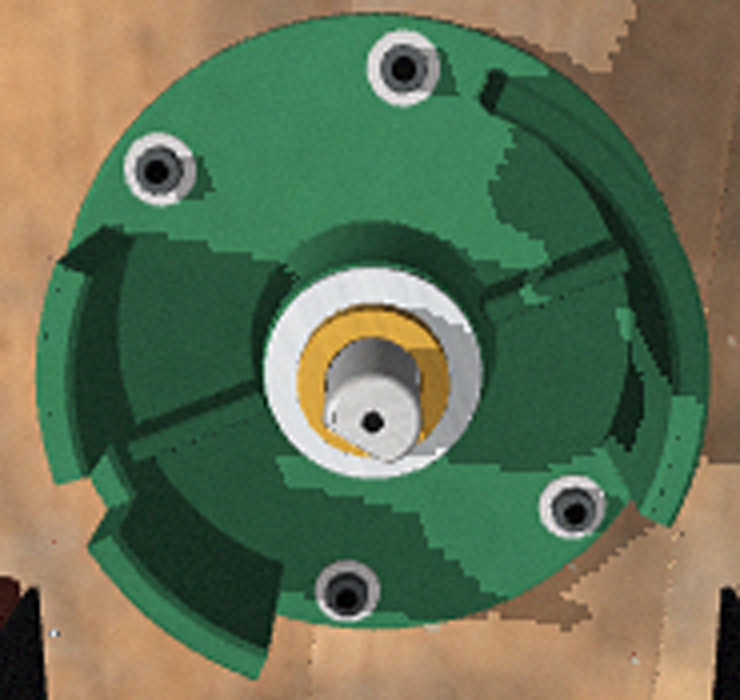

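View pics/w1s.png

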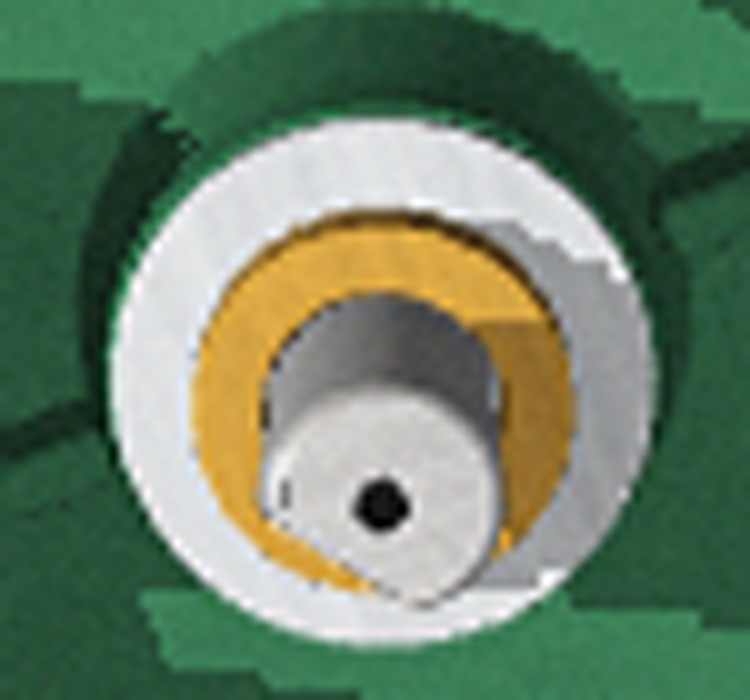

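```bash
python3 - <<'E'
from h import *
s=np.load("w1.npy",allow_pickle=True).item()
g=lambda u,v,z: onz(s,240+u/10-.45,160+v/10-.45,z/1000)[:2]
a=lambda u,v,z: onz(s,185+u/4-.4,105+v/4-.4,z/1000)[:2]
hole=g(381,505,80); p,q=g(272,522,80),g(425,605,80)
print("hole",hole,"chord",p,q,np.linalg.norm(q-p)); m=(p+q)/2-hole; d=q-p; n=np.array([-d[1],d[0]]); n*=np.sign(n@m)
print("flat dir",np.degrees(np.arctan2(*m[::-1])),np.degrees(np.arctan2(*n[::-1])),np.linalg.norm(m))
f=s["frame"]; hsv=cv2.cvtColor(f,cv2.COLOR_RGB2HSV)
# boss ellipse from silver, ring
print("boss ctr",(g(108,380,44)+g(658,380,44))/2, (g(383,118,44)+g(383,645,44))/2, "ring", (g(192,400,52)+g(575,400,52))/2,(g(383,212,52)+g(383,590,52))/2)
C=hole
for nm,u,v in (("o1",88,545),("i1",125,507),("o2",55,483),("i2",88,475),("end1",258,680),("end1i",278,565),("end2",62,262),):
    w=a(u,v,64)-C; print(nm,np.hypot(*w),np.degrees(np.arctan2(w[1],w[0])))
for nm,u,v in (("s",403,68),("s",157,172),("s",347,593),("s",575,510)):
    w=a(u,v,14)-C; print(nm,np.hypot(*w),np.degrees(np.arctan2(w[1],w[0])))
for nm,u,v in (("rearend",670,522),("ri",643,505)):
    w=a(u,v,64)-C; print(nm,np.hypot(*w),np.degrees(np.arctan2(w[1],w[0])))
E
```

```text
hole [ 0.50972724 -0.17400565] chord [ 0.50102303 -0.17540218] [ 0.51323807 -0.18239829] 0.014076671291540404
flat dir -117.94701600216302 -119.80170592124952 0.005540741418755112
boss ctr [ 0.5097782  -0.17295842] [ 0.50977296 -0.17366189] ring [ 0.50984656 -0.17271165] [ 0.50980023 -0.17308598]
o1 0.06995283581838248 -152.295451186204
i1 0.05845177177078486 -156.01271834268007
o2 0.07050127780691676 -164.98608568611442
i2 0.06309730548299057 -164.86896984355738
end1 0.07002613406271058 -111.69478320949271
end1i 0.04268246748755762 -119.0925086192307
end2 0.06979465463557523 155.06875228771744
s 0.06625117396836731 83.85077459043856
s 0.06619038549642174 140.39979431320924
s 0.06620062252888671 -96.07099279079156
s 0.06694313161601856 -40.020948133862845
rearend 0.0699040742663539 -23.141024959087
ri 0.06280652324546132 -22.02305405861648
```

```bash
python3 - <<'E'
from h import *
r.grab(20); st("closed")
r.reach([.612,.184,.26],[180,0,180]); st()
s=r.snapshot("wrist"); save(s,"w2.png"); np.save("w2.npy",s,allow_pickle=True)
E
```

```text
closed t3.37 tcp [ 0.511 -0.176  0.36 ] rpy [-180.    0.   90.] F [-0.  -0.  -0.3] M [-0.02 -0.09 -0.02] op 0.0009 j [-22.6  -4.2  84.5  -0.   99.7 -22.6]
 t4.81 tcp [0.6122 0.1831 0.2605] rpy [-1.7998e+02  5.0000e-02  1.7989e+02] F [-0.1 -0.1  0.5] M [ 0.09 -0.11  0.06] op 0.0004 j [ 13.6  12.2  77.4  -0.   90.3 -76.3]
```

View pics/w2.png

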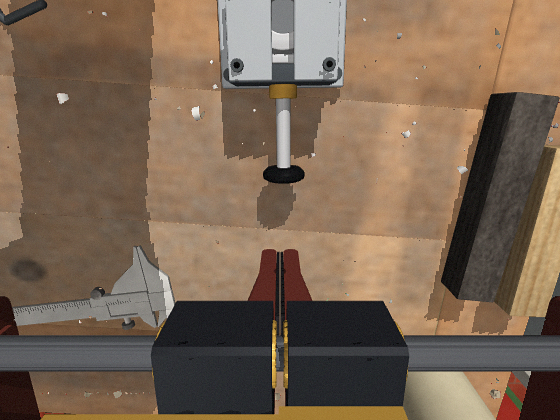

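```bash
python3 - <<'E'
from h import *
s=np.load("w2.npy",allow_pickle=True).item()
print(onz(s,284,176,.020),onz(s,283.5,105,.02),onz(s,284,182,.01))
for x,z in ((.579,.006),(.579,.034)): print(proj(s,[x,.184,z]))
print(onz(s,236,65,.039),onz(s,329,65,.039))
r.servo_line([.612,.1847,.194],speed=.12); st()
r.servo_line([.594,.1847,.194],speed=.08); st()
E
```

```text
[0.57487528 0.18610635 0.02      ] [0.53043563 0.1857119  0.02      ] [0.58099013 0.18624475 0.01      ]
[280.7215991  178.02459291]
[280.87866571 186.86110893]
[0.50967054 0.15947846 0.039     ] [0.50976753 0.2103619  0.039     ]
 t5.56 tcp [0.6122 0.1846 0.1946] rpy [1.7999e+02 4.0000e-02 1.7998e+02] F [ 0.2  0.4 -0.2] M [ 0.03 -0.09  0.01] op 0.0003 j [ 13.7  14.5  81.6  -0.   83.8 -76.3]
 t5.93 tcp [0.5941 0.1848 0.1951] rpy [ 1.7998e+02  1.1000e-01 -1.7999e+02] F [-0.1 -0.1 -0.1] M [ 0.02 -0.11 -0.02] op 0.0004 j [ 14.1  11.9  84.6  -0.   83.4 -75.9]
```

```bash
python3 - <<'E'
from h import *
r.servo_line([.560,.1852,.194],speed=.08); st()
r.servo_line([.543,.1851,.194],speed=.07); st()
x=.543
for i in range(8):
    x-=.002; r.servo_line([x,.1851,.194],speed=.03); q=st()
    if q["contact_force"][0]>9: break
E
```

```text
t6.51 tcp [0.5603 0.1851 0.1945] rpy [1.8000e+02 7.0000e-02 1.7999e+02] F [ 3.1 -1.1  1.1] M [-0.21 -0.6  -0.01] op 0.0004 j [ 15.    7.2  89.9  -0.   82.8 -75. ]
 t6.90 tcp [0.5433 0.1851 0.1944] rpy [ 1.7999e+02  6.0000e-02 -1.8000e+02] F [ 3.4 -2.5  2.9] M [-0.34 -0.69  0.04] op 0.0003 j [ 15.4   4.8  92.5  -0.   82.7 -74.6]
 t7.15 tcp [0.5413 0.1852 0.1943] rpy [1.7998e+02 4.0000e-02 1.8000e+02] F [ 5.  -2.7  2.6] M [-0.27 -0.79 -0.03] op 0.0005 j [ 15.5   4.5  92.8   0.   82.7 -74.5]
 t7.40 tcp [0.5393 0.1851 0.1942] rpy [ 1.7999e+02  6.0000e-02 -1.8000e+02] F [ 4.3 -1.6  1. ] M [-0.19 -0.88  0.12] op 0.0002 j [ 15.5   4.2  93.1  -0.   82.6 -74.5]
 t7.65 tcp [0.5383 0.1851 0.1944] rpy [179.96   0.32 179.98] F [11.7 -0.6 -2.3] M [-0.16 -2.19  0.05] op 0.0004 j [ 15.6   4.   93.4  -0.   82.4 -74.4]
```

```bash
python3 - <<'E'
from h import *
s=r.snapshot("wrist"); save(s,"w3.png")
s=r.snapshot("scene"); save(s,"s3.png",(200,260,320,360),6)
r.servo_line([.600,.185,.194],speed=.2)
r.reach([.50,.185,.30],[180,0,180]); st()
s=r.snapshot("wrist"); save(s,"w4.png"); np.save("w4.npy",s,allow_pickle=True)
E
```

```text
t8.85 tcp [0.4994 0.1851 0.2994] rpy [ 180.     -0.   -179.97] F [-0.7  1.  -0.6] M [ 0.1  -0.15 -0.01] op 0.0003 j [ 16.7  -4.9  91.3   0.   93.6 -73.4]
```

View pics/s3.png

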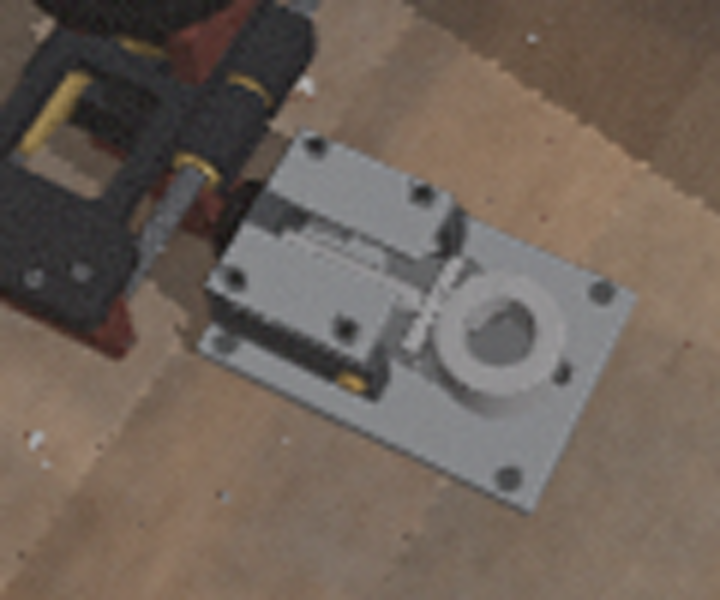

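View pics/w4.png

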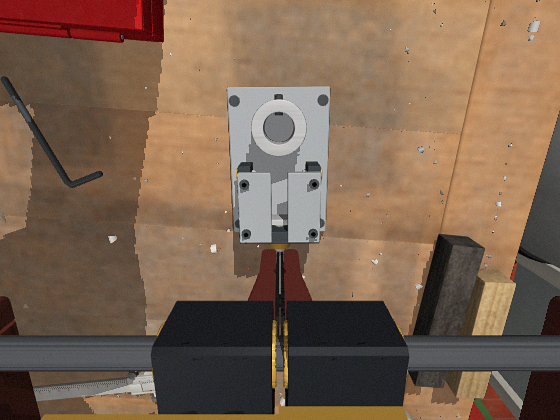

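```bash
python3 - <<'E'
from h import *
s=np.load("w4.npy",allow_pickle=True).item(); save(s,"w4z.png",(240,85,320,165),9)
E
```

```text
(no output)
```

View pics/w4z.png

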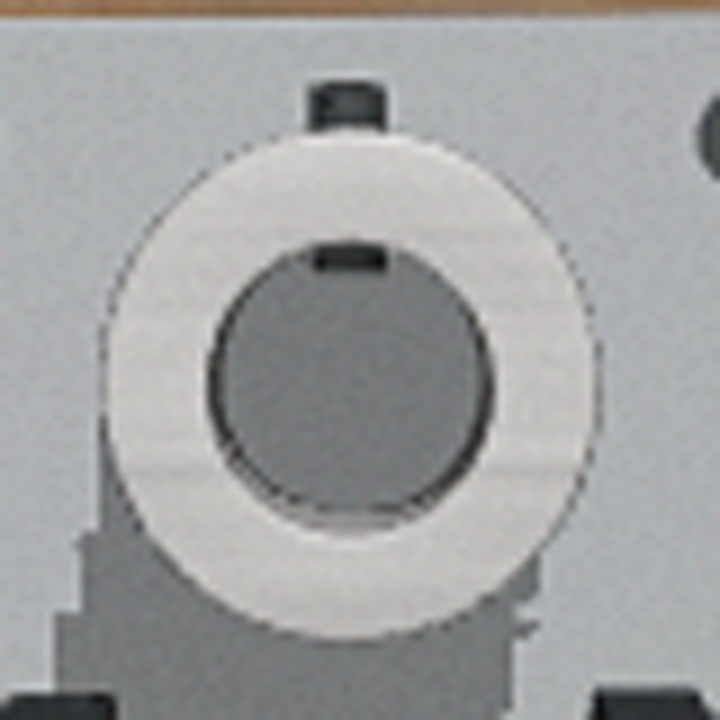

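```bash
python3 - <<'E'
from h import *
s=np.load("w4.npy",allow_pickle=True).item()
g=lambda u,v,z: onz(s,240+u/9-.45,85+v/9-.45,z/1000)[:2]
L,R,T,B=g(107,383,28),g(597,383,28),g(352,130,28),g(352,637,28)
print(L,R,np.linalg.norm(L-R),T,B,np.linalg.norm(T-B)); C=np.array([(T+B)[0]/2,(L+R)[1]/2]); print(C)
for u,v,z in ((347,82,21),(347,125,21),(350,270,20)):
    w=g(u,v,z)-C; print(w,np.degrees(np.arctan2(w[1],w[0])))
E
```

```text
[0.43227157 0.16500226] [0.43224947 0.20406036] 0.03905810029416424 [0.41311974 0.18453344] [0.45239786 0.18452767] 0.03927811407394471
[0.4327588  0.18453131]
[-0.02344568 -0.00040958] -178.9991923664093
[-0.02019402 -0.0004116 ] -178.83234623668616
[-0.00902444 -0.00017789] -178.87072490099146
```

```bash
python3 - <<'E'
from h import *
r.let_go()
A=np.array([.5098,-.1736]); f=np.radians(-119.5); P=A-.00175*np.array([np.cos(f),np.sin(f)])
r.reach([*P,.30],[180,0,150.5]); st()
s=r.snapshot("wrist"); save(s,"w5.png",(200,130,360,310),4); np.save("w5.npy",s,allow_pickle=True)
E
```

```text
t11.62 tcp [ 0.5109 -0.1712  0.3   ] rpy [179.97  -0.   150.58] F [-0.1 -0.5  0.3] M [-0.02 -0.11 -0.01] op 0.0878 j [-22.2  -4.   90.4   0.   93.6 -82.7]
```

View pics/w5.png

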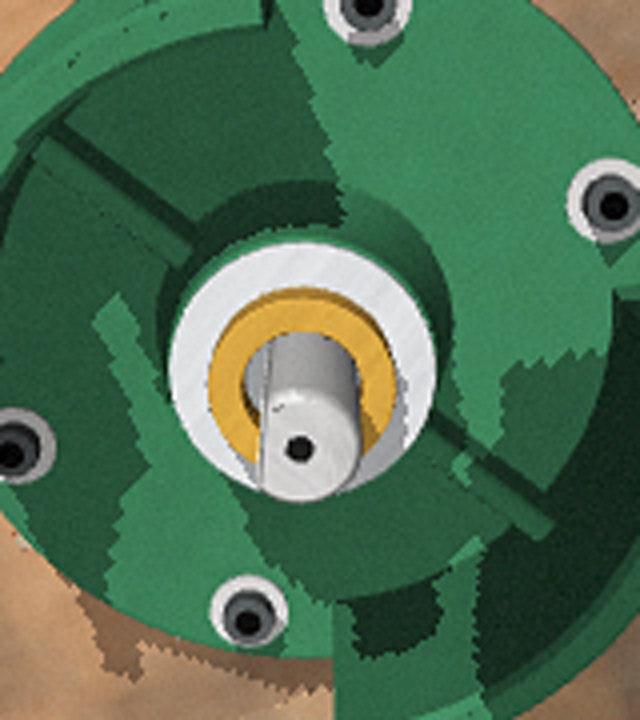

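```bash
python3 - <<'E'
from h import *
s=np.load("w5.npy",allow_pickle=True).item()
h=onz(s,200+299/4-.4,130+448/4-.4,.080); print("hole",h)
print("chord",onz(s,200+262/4-.4,130+420/4-.4,.08),onz(s,200+262/4-.4,130+490/4-.4,.08))
q=r.sense(); P=q["tcp_pos"]
A=(h[:2]+np.array([.5098,-.1737]))/2; f=np.radians(-119.5); P=A-.00175*np.array([np.cos(f),np.sin(f)])
r.servo_line([*P,.243],[180,0,150.5],speed=.12); st("down")
r.grab(15); r.wait(.2); st("grip")
E
```

```text
hole [ 0.50975149 -0.17400752  0.08      ]
chord [ 0.50280438 -0.17672611  0.08      ] [ 0.51309234 -0.18269691  0.08      ]
down t12.29 tcp [ 0.5108 -0.1721  0.2434] rpy [1.8000e+02 2.0000e-02 1.5053e+02] F [-0.4  0.6  0.5] M [-0.   -0.19  0.01] op 0.0877 j [-22.2  -2.5  94.8  -0.   87.7 -82.8]
grip t13.58 tcp [ 0.5106 -0.1726  0.243 ] rpy [-1.7996e+02  1.0000e-02  1.5049e+02] F [-0.7 -3.3 -0. ] M [-0.51 -0.02 -0.04] op 0.0164 j [-22.3  -2.5  94.8  -0.   87.7 -82.8]
```

```bash
python3 - <<'E'
from h import *
A=np.array([.5098,-.1743])
for y in (141,131,121,111.8):
    f=np.radians(y+90); P=A-.00175*np.array([np.cos(f),np.sin(f)])
    r.reach([*P,.243],[180,0,y]); st()
r.wait(.2); st()
E
```

```text
t13.87 tcp [ 0.5108 -0.173   0.243 ] rpy [-1.7999e+02 -3.0000e-02  1.4121e+02] F [-2.6 -1.7  1.3] M [-0.3   0.17 -0.05] op 0.0161 j [-22.3  -2.4  94.7  -0.   87.7 -73.5]
 t14.16 tcp [ 0.511  -0.1732  0.2429] rpy [-1.7997e+02 -3.0000e-02  1.3135e+02] F [-3.3 -2.2  0.6] M [-0.28  0.29 -0.02] op 0.0162 j [-22.3  -2.4  94.7  -0.   87.7 -63.7]
 t14.45 tcp [ 0.5111 -0.1734  0.243 ] rpy [-1.7996e+02 -2.0000e-02  1.2140e+02] F [-4.4 -1.9  2.1] M [-0.35  0.56  0.02] op 0.0165 j [-22.3  -2.4  94.7  -0.   87.7 -53.7]
 t14.72 tcp [ 0.5112 -0.1737  0.2429] rpy [-1.7995e+02 -2.0000e-02  1.1224e+02] F [-4.3 -2.5  1.2] M [-0.35  0.75  0.  ] op 0.0165 j [-22.4  -2.3  94.6  -0.   87.8 -44.6]
 t14.93 tcp [ 0.5112 -0.1737  0.243 ] rpy [-1.7995e+02 -2.0000e-02  1.1228e+02] F [-5.  -2.3  1.7] M [-0.3   0.76 -0.07] op 0.0162 j [-22.4  -2.3  94.6  -0.   87.8 -44.6]
```

```bash
python3 - <<'E'
from h import *
A=np.array([.5096,-.1743]); y=111.3; f=np.radians(y+90); P=A-.00175*np.array([np.cos(f),np.sin(f)])
r.reach([*P,.243],[180,0,y]); st()
r.let_go(); r.servo_line([*P,.33],speed=.2); st()
s=r.snapshot("wrist"); save(s,"w6.png",(190,110,370,290),4); np.save("w6.npy",s,allow_pickle=True)
E
```

```text
t15.18 tcp [ 0.5111 -0.1737  0.2429] rpy [-1.7998e+02 -1.0000e-02  1.1153e+02] F [-4.3 -1.6  1.4] M [-0.39  0.67  0.03] op 0.0165 j [-22.4  -2.4  94.7  -0.   87.7 -43.9]
 t16.93 tcp [ 0.5112 -0.1736  0.3292] rpy [-1.7997e+02 -3.0000e-02  1.1130e+02] F [-0.   0.4 -0.8] M [-0.02 -0.11  0.03] op 0.0878 j [-22.4  -4.2  87.6  -0.   96.6 -43.7]
```

View pics/w6.png

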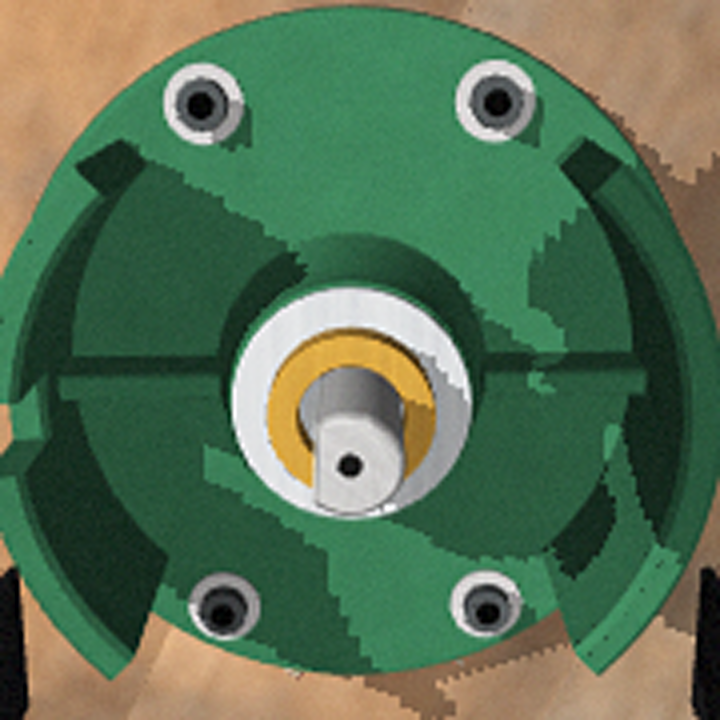

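```bash
python3 - <<'E'
from h import *
s=np.load("w6.npy",allow_pickle=True).item()
a=lambda u,v,z: onz(s,190+u/4-.4,110+v/4-.4,z/1000)[:2]
an=lambda w: np.degrees(np.arctan2(w[1],w[0]))
print(an(a(201,104,14)-a(497,102,14)),an(a(222,608,14)-a(486,608,14)))
print("C", (a(201,104,14)+a(497,102,14)+a(222,608,14)+a(486,608,14))/4,"hole",a(349,465,80))
print("chord",an(a(313,440,80)-a(315,510,80)))
print("flat edge",an(a(313,430,80)-a(313,500,80)))
E
```

```text
-158.32577224212952 -158.72677645038573
C [ 0.50970017 -0.17406841] hole [ 0.50947743 -0.17394544]
chord 112.2874507508955
flat edge 110.73089652585041
```

```bash
python3 - <<'E'
from h import *
r.reach([.4328,.1845,.285],[180,0,1.0]); st()
s=r.snapshot("wrist"); save(s,"w7.png",(210,130,350,270),5); np.save("w7.npy",s,allow_pickle=True)
E
```

```text
t19.24 tcp [0.4329 0.1843 0.2849] rpy [1.7999e+02 1.0000e-02 1.0000e+00] F [ 0.2  0.3 -0.5] M [ 0.06  0.03 -0.03] op 0.0878 j [ 18.9 -14.6 101.4  -0.   93.2 107.9]
```

View pics/w7.png

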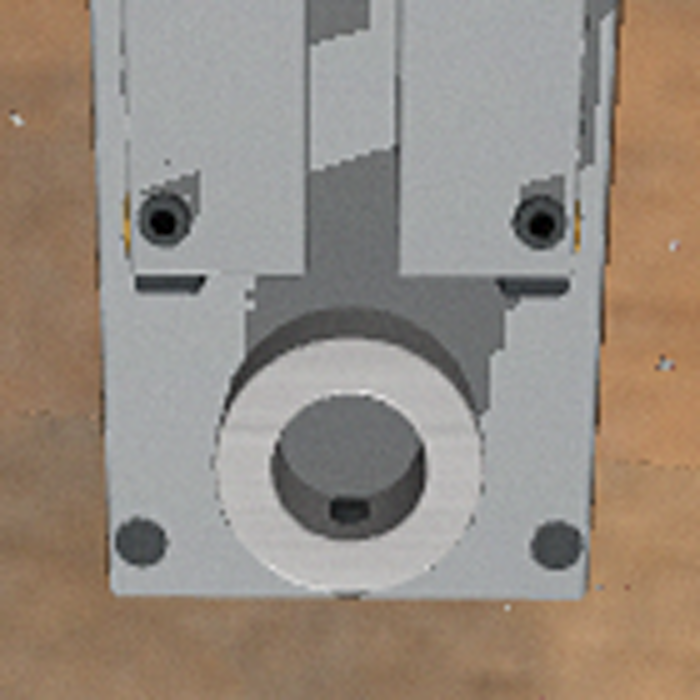

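```bash
python3 - <<'E'
from h import *
s=np.load("w7.npy",allow_pickle=True).item()
a=lambda u,v,z: onz(s,210+u/5-.4,130+v/5-.4,z/1000)[:2]
c=(a(218,467,28)+a(483,467,28)+a(350,338,28)+a(350,590,28))/4; print(c)
w=a(348,510,18)-c; print(w,np.degrees(np.arctan2(w[1],w[0]))); w=a(348,597,20)-c; print(w,np.degrees(np.arctan2(w[1],w[0])))
x,y=.4326,.1845
r.servo_line([x,y,.194],speed=.12); st("down")
r.grab(40); r.wait(.15); st("grip")
r.servo_line([x,y,.30],speed=.15); st("up")
s=r.snapshot("wrist"); save(s,"w8.png",(210,150,350,290),5); np.save("w8.npy",s,allow_pickle=True)
E
```

```text
[0.43309109 0.18422606]
[-0.01036777  0.00016348] 179.0966147571899
[-2.40011105e-02 -7.28807483e-05] -179.8260186145373
down t20.20 tcp [0.4329 0.1846 0.1948] rpy [-1.7998e+02 -7.0000e-02  1.0000e+00] F [-0.2 -0.9  0.4] M [0.   0.03 0.01] op 0.0873 j [ 18.9 -11.6 108.1  -0.   83.4 108. ]
grip t21.16 tcp [0.4326 0.1845 0.194 ] rpy [180.   0.   1.] F [-0.7  0.1  0.9] M [0.02 0.06 0.03] op 0.0396 j [ 19.  -11.5 108.2  -0.   83.3 108. ]
up t22.02 tcp [0.4324 0.1844 0.2988] rpy [1.7997e+02 1.0000e-01 1.0000e+00] F [ 0.1 -0.2 -1.3] M [ 0.05  0.04 -0.05] op 0.0399 j [ 19.  -14.8 100.2   0.   94.8 108. ]
```

View pics/w8.png

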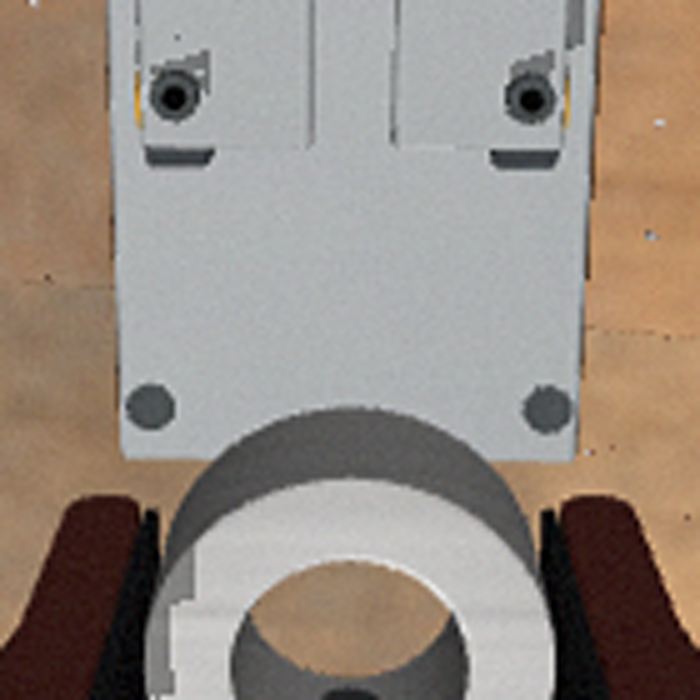

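```bash
python3 - <<'E'
from h import *
s=np.load("w8.npy",allow_pickle=True).item(); save(s,"w8b.png",(200,220,360,340),5)
E
```

```text
(no output)
```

View pics/w8b.png

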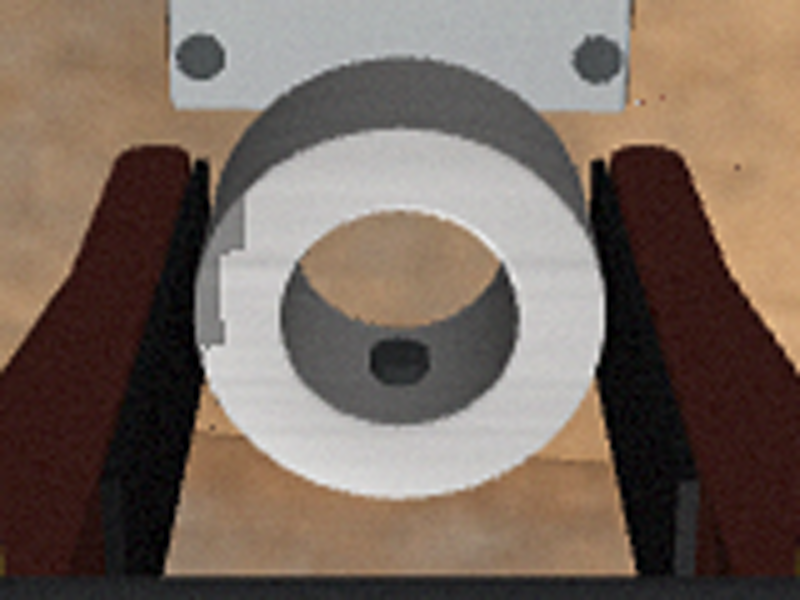

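```bash
python3 - <<'E'
from h import *
s=np.load("w8.npy",allow_pickle=True).item()
a=lambda u,v,z: onz(s,200+u/5-.4,220+v/5-.4,z)
z=.2988-.166
T,B,t,b=a(400,128,z),a(400,497,z),a(400,210,z),a(400,424,z); L,R=a(195,306,z),a(606,306,z)
print(np.linalg.norm(T-B),np.linalg.norm(t-b),np.linalg.norm(L-R))
c=(T+B)/2; c2=(t+b)/2; print(c,c2,(L+R)/2)
off=((c+c2)/2)[:2]-np.array([.4324,.1844]); off[1]=(L+R)[1]/2-.1844
th=np.radians(1); d=np.array([[np.cos(th),np.sin(th)],[-np.sin(th),np.cos(th)]])@off; print("off tool(x, -y)",d)
np.save("off.npy",d)
E
```

```text
0.03939823748264157 0.022869306533130213 0.03928547038323319
[0.43232224 0.18433641 0.1328    ] [0.43229989 0.18433602 0.1328    ] [0.43370579 0.18431238 0.1328    ]
off tool(x, -y) [-9.04487057e-05 -8.60553134e-05]
```

```bash
python3 - <<'E'
from h import *
r.reach([.5096,-.1741,.30],[180,0,21.6]); r.servo_line([.5096,-.1741,.274],speed=.1); st()
s=r.snapshot("wrist"); save(s,"w9.png",(190,190,370,325),4); np.save("w9.npy",s,allow_pickle=True)
E
```

```text
t23.85 tcp [ 0.5095 -0.1735  0.2732] rpy [-1.7993e+02  7.0000e-02  2.1650e+01] F [ 0.1 -0.2 -1.5] M [ 0.01 -0.01  0.05] op 0.0395 j [-22.4  -3.5  92.6   0.   90.9  45.9]
```

View pics/w9.png

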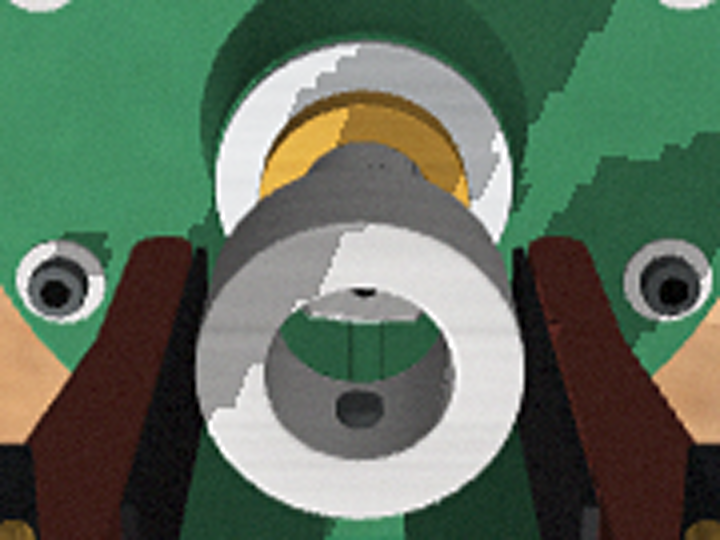

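```bash
python3 - <<'E'
from h import *
x,y=.5096,-.1743
for z in (.268,.264,.260,.256,.250,.244,.240):
    r.servo_line([x,y,z],speed=.03); q=st()
    F=q["contact_force"]
    if F[2]>6 or np.hypot(F[0],F[1])>12: print("STOP"); break
E
```

```text
t24.25 tcp [ 0.5096 -0.1743  0.2679] rpy [-1.7999e+02  1.0000e-02  2.1600e+01] F [-0.6 -0.4 -0.7] M [-0.02  0.05 -0.01] op 0.0396 j [-22.5  -3.3  93.   -0.   90.3  45.9]
 t24.53 tcp [ 0.5095 -0.1743  0.2637] rpy [-1.7998e+02  2.0000e-02  2.1600e+01] F [-0.1  0.6 -1.2] M [ 0.04 -0.04 -0.01] op 0.0394 j [-22.5  -3.2  93.3  -0.   89.9  45.9]
 t24.82 tcp [ 0.5095 -0.1743  0.2596] rpy [-1.7998e+02  2.0000e-02  2.1600e+01] F [-0.2  0.2 -2.2] M [0.07 0.01 0.01] op 0.0392 j [-22.5  -3.1  93.6  -0.   89.5  45.9]
 t25.10 tcp [ 0.5095 -0.1743  0.2556] rpy [-1.7998e+02  2.0000e-02  2.1600e+01] F [ 0.6  0.5 -0.5] M [ 0.03 -0.05 -0.02] op 0.0393 j [-22.5  -3.   93.9   0.   89.1  45.9]
 t25.45 tcp [ 0.5095 -0.1743  0.2496] rpy [-1.7997e+02  3.0000e-02  2.1600e+01] F [ 0.2  0.2 -0. ] M [-0.03  0.03  0.04] op 0.0394 j [-22.5  -2.8  94.4  -0.   88.4  45.9]
 t25.80 tcp [ 0.5095 -0.1743  0.2436] rpy [-1.7997e+02  3.0000e-02  2.1600e+01] F [ 0.2 -0.7 -1.5] M [ 0.04 -0.01 -0.03] op 0.0397 j [-22.5  -2.6  94.8  -0.   87.8  45.9]
 t26.08 tcp [ 0.5095 -0.1743  0.2397] rpy [-1.7998e+02  2.0000e-02  2.1600e+01] F [ 0.3  0.9 -0.6] M [ 0.02  0.05 -0.01] op 0.0399 j [-22.5  -2.5  95.1  -0.   87.4  45.9]
```

```bash
python3 - <<'E'
from h import *
x,y=.5096,-.1743
r.grab(55); st("regrip")
z=.240
while z>.2265:
    z-=.0015 if z>.232 else .0007; r.servo_line([x,y,z],speed=.02); q=r.sense(); F=q["contact_force"]
    print(round(z,4),np.round(q["tcp_pos"][2],4),np.round(F,1))
    if F[2]>16 or np.hypot(F[0],F[1])>12: print("STOP"); break
r.wait(.3); st()
s=r.snapshot("wrist"); save(s,"w10.png",(190,190,370,325),4)
s=r.snapshot("scene"); save(s,"s10.png",(270,120,380,220),6)
E
```

```text
regrip t26.30 tcp [ 0.5096 -0.1743  0.2401] rpy [ 1.7999e+02 -1.0000e-02  2.1600e+01] F [ 0.3  0.4 -0.8] M [0.05 0.03 0.03] op 0.0392 j [-22.5  -2.5  95.1  -0.   87.4  45.9]
0.2385 0.2384 [-0.8  0.  -1. ]
0.237 0.2374 [-1.1 -0.6  1.7]
0.2355 0.2358 [0.1 0.5 2.7]
0.234 0.2342 [ 0.8 -0.3  2.3]
0.2325 0.2327 [-0.3 -0.1  4.1]
0.231 0.2312 [0.5 0.1 4.8]
0.2303 0.2305 [0.6 0.1 5.2]
0.2296 0.23 [ 0.8 -0.5  6. ]
0.2289 0.23 [-0.6  1.   9. ]
0.2282 0.23 [-2.7  1.7 11.8]
0.2275 0.2299 [-5.   2.3 15. ]
0.2268 0.23 [-5.8  2.5 19.6]
STOP
 t29.60 tcp [ 0.5096 -0.1743  0.2299] rpy [ 1.7994e+02 -7.0000e-02  2.1600e+01] F [-6.8  3.  19. ] M [ 0.54  1.12 -0.03] op 0.0393 j [-22.5  -2.1  95.8  -0.   86.3  45.9]
```

View pics/w10.png

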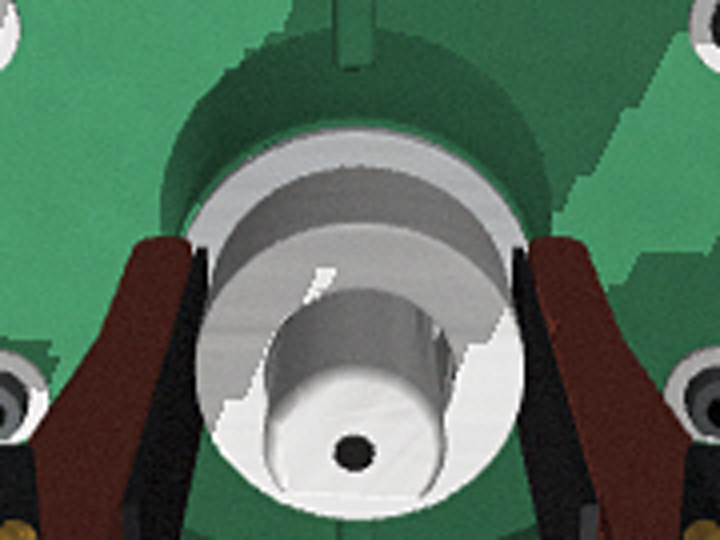

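View pics/s10.png

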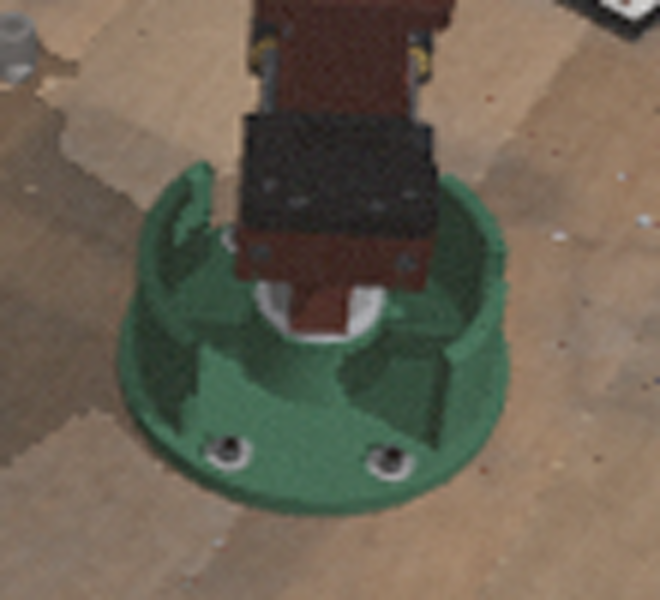

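```bash
python3 - <<'E'
from h import *
s=r.snapshot("top"); save(s,"t11.png")
st(); r.hand_in()
E
```

```text
t29.75 tcp [ 0.5096 -0.1743  0.2299] rpy [ 1.7994e+02 -7.0000e-02  2.1600e+01] F [-6.8  3.4 19.4] M [ 0.57  1.14 -0.02] op 0.0393 j [-22.5  -2.1  95.8   0.   86.3  45.9]
the job is handed in; nothing more can be done
```

View pics/t11.png

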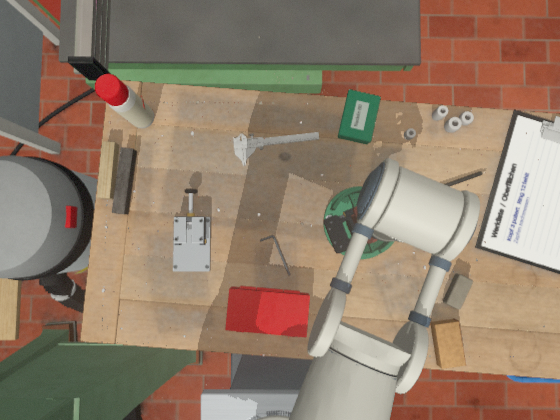

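The collar is on the shaft, pressed down onto the boss and held there, and the job was handed in at 29.8 s of the 64 s allowed.

- **Ejector:** I pressed the button to its hard stop (11.7 N), and the collar came out standing on the apron.
- **Shaft:** I gripped it across the flat. The opening read 16.4 mm, which confirms a finger was on the flat. I turned it about 39° clockwise. A picture afterwards put the flat at about -158.5° and the slot at -158.3 to -158.7°.
- **Collar:** I gripped it across its y and lowered it with the screw towards the slot. There was no contact until the ring. The push then rose from about 2 to 6 N over the ring's travel and met a hard stop at TCP z = 0.230 m, which is the height expected with the collar on the boss.

**Last checks:** about 19 N pressing down and 7–8 N sideways, with the 55 N grip reading 39.3 mm across the collar. No brass showed beneath it in the last wrist picture, and the flat still faced the slot. The hex key and calipers lie where they were in the first top picture. None of the checks failed or disagreed. The screw itself was hidden once the collar was down, so its direction rests on the earlier pictures and the grip angle.

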